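# Put the bench fume extractor back in service

## Task

Somebody left a multimeter lying on the open filter drawer of the fume extractor. Lay the meter, face up, on the rubber mat without dropping it and let go; then push the filter drawer fully home until its catch clicks in and the front is flush, and only after that turn the valve lever on top of the extractor to half open (45 degrees, diagonal to the pipe). Leave the bottle, the iron stand, the phone and the solder spool where they are.

Things in the scene. Friction and masses are not known exactly. Their poses are not given: they have to be found in the camera images.
- extractor: Fixed grey bench fume extractor, a housing 260 deep (x) x 190 wide (y) x 140 high. Origin: centre of its underside on the bench. Its front, with the drawer, faces its own -x. On its top a white pipe (radius 22, top 188 above the bench, end collars to 196) runs along its y at x = +40, with a square valve block (50 x 56, top 190) in the middle.
- drawer (a joint): Travel of the filter drawer in m: 0 = fully home against its stop, grows as it slides out along the extractor's -x, at most 0.19. It starts 0.15 to 0.18 open and stays where it is left. A sprung catch resists over the last 12 mm (about 7 N) and holds it home once passed.
- mouth (a point): Centre of the upper edge of the drawer opening, in the extractor's front face, 95 above the bench, fixed; axes as the extractor's. The white pleated filter in the drawer lies 82 above the bench, 142 wide, flush with the tray (158 wide outside), so anything lying on the filter blocks the drawer. The drawer's front panel is 184 wide, 14 thick, from 31 to 107 above the bench.
- drawer_lip (a point): Centre of the front face of the black pull lip on the drawer's front panel, moves with the drawer; axes as the extractor's. The lip is 90 wide, 14 high and stands 20 out from the panel; this point is 98 above the bench. With the drawer home it is 164 ahead (-x) of the extractor's origin.
- lever (a joint): Angle of the valve lever in rad: 0 = shut, lever pointing to the extractor's front (-x, square to the pipe); pi/2 = open, lever along the pipe pointing to the extractor's -y. It turns anticlockwise seen from above and stays where it is left (friction about 0.12 N m). It starts between 0 and 0.4.
- lever_pivot (a point): Point on the lever's vertical axis at the lever's mid-height, 208 above the bench; fixed to the extractor (x = +40, y = 0), axes as the extractor's.
- lever_tip (a point): Middle of the lever's free end, 106 from the pivot; the black bar is 16 wide and 14 high (201 to 215 above the bench); moves with the lever.
- meter: Hand-held grey multimeter, a block 150 (its x) x 58 (its y) x 34 high, 0.35 kg, with a screen and a round dial on its upper face (+z). Origin: centre of its underside. It starts lying on the filter, roughly across the drawer.
- mat: Black rubber mat fixed on the bench, 240 (its x) x 180 (its y) x 5 thick. Origin: centre of its underside.
- bottle: White plastic bottle, radius 24, 165 high, loose, beside the drawer. Origin: centre of its underside. Bystander.
- stand: Dark steel soldering-iron stand, base 110 x 70 x 30, with a tilted tube rising to about 140, loose, beside the drawer. Origin: centre of its underside. Bystander.
- phone: Black phone, 150 x 72 x 9, lying on the bench, loose. Origin: centre of its underside. Bystander.
- spool: Solder spool, radius 26, 40 high, standing on the extractor's top behind the pipe, loose. Origin: centre of its underside. Bystander.
Things that resemble listed ones, but are neither listed nor needed, are in the scene too. What is shaped like the meter but purple is not meant.

How it is judged:
By the outcome, as a careful person would: the job done as asked, in the order asked, and still so for the second after the job is handed in, with the robot touching nothing.
It also fails if it takes over 69 s, if anything falls off the work surface, if the arm or the gripper's body presses on something with over 40 N, if the wrist force passes 120 N, or if a joint passes its speed limit or range.

## Robot

A 6-joint arm with a two-finger parallel gripper is mounted at the origin on the work surface. World frame = base frame: x ahead of the robot, y to its left, z up, the work surface at z = 0. Lengths are in mm, angles in rad, forces in N, time in s.
With the tool pointing down it reaches from about 275 to 750 mm from the base axis. Payload 10.2 kg.
Tool frame: the origin (TCP) lies at the very end of the fingers, on their centre line; the grasp point (between the pads) lies 19 mm behind it (ctrl.grip_depth is the distance from the TCP to the grasp point, in mm); z points along the fingers, x is the direction in which the jaws open and shut, and the axes are right-handed (so a half turn about z gives the same grasp; the last joint's range is limited). The gripper opens to 85 mm and grips with 20 to 120 N. Pads are 22 mm wide; open, the fingers measure 114 mm over their backs; the gripper's body (76 mm by 85 mm) begins 54 mm behind the grasp point. The pads swing forward as they close: fully open they stand 13 mm farther back than shut.
Start: joints at [0.989, 0.313, 1.498, -0, 1.331, -0.223], TCP at [184.367, 491.569, 231.294] pointing down, gripper open.
Joint ranges: [-2.94, 2.94], [-0.97, 2.17], [0.19, 2.56], [-1.23, 4.37], [0.02, 3.11], [-2.88, 2.88]. Speed limits (rad/s): [2.39, 2.39, 3.01, 3.14, 3.14, 3.14].

## Interface

Orientations are given as a unit quaternion [w, x, y, z].
In Python, from rig import ctrl gives the robot as it stands.
- The arm moves only by the tool play_rows, never from a script. Its argument "motion" is a list of rows, each a list of 2 entries, a list of its own where there are three numbers: the shift along the tool's x, y, z in mm, then the turn, a rotation vector about the tool's x, y, z in degrees. A call has 1 to 20 rows; each row shifts and turns the commanded pose from where the row before left it, along the tool's axes as they then stand; what a row does not reach is not made up. A row lasts 1/12 s, in which the tool goes at most 41.7 mm and 7.16 degrees, less where a joint would pass 70% of its speed; a pose out of reach is approached as far as the arm can. A call with a gripper value outside its range is refused whole. "fingers" is the finger opening in mm, from 0 to 85.4, set as the call begins (left out, the last holds). The fingers move at their own pace and stop on an object; "squeeze" is the grip in N (left out, the last holds). Time passes only in rows, so rows that do not move let the fingers close. It gives the time, the measured TCP pose, the force and the opening at its end, in the units of the state.
- ctrl.sense(): the state, without advancing time (a new reading comes with each control period).
- ctrl.capture(name): name is "side" or "top"; returns the picture (400x640x3 uint8, red, green, blue); there is no depth.
- ctrl.get_calibration(name): a dict with "K" (3x3 intrinsics, pixels), "R" (3x3) and "t" (3): a world point X has camera coordinates R X + t. Camera axes: x right, y down, z forward; pixel columns grow to the right and rows downward; lengths in mm; the calibration is good to about 2 mm. A picture is of the moment at which its call begins. get_calibration takes no time and is no camera call.
- ctrl.finish_job(): hands the job in, once; it reports no verdict.
Trained networks look in the newest picture that a camera, given by its name, has taken for a name from the list of things; names that differ only in an ending like _2 or _b are one class to them, and where a whole thing is asked for, a point or a joint stands for the part that bears it (a point fixed in the world has none). Each returns a list of dicts, best first, with "p" (0 to 1); they miss things now and then, are a little off and sometimes report something else, mostly with a low value. They report only what shows in the picture. A call takes as long as a camera call. They do not tell look-alikes from the thing itself.
- ctrl.spot_in(camera, name): "position" ([column, row] as shares, 0 to 1, of the picture: columns of its width, rows of its height, amid what is visible of it).
The state is a dict: "time_s": time; "joints": joint angles; "dq": joint speeds; "tau": joint torques, N m; "eef_pos": TCP position; "ee_rot": TCP orientation; "force": force on the tool from outside, world axes, zero at the start; "wrist_torque": the same for the moment, N m; "grip_width": opening from 0.0 (shut) to 1.0 (fully open).
Only numpy, scipy, OpenCV 4.12 (cv2) and the standard library are available. Lean on these libraries where they do the work, as an engineer would, in place of code of your own. Each camera call takes 0.05 s, during which the arm holds its last target. There are 200 camera calls.

## Working session

There is one attempt and no reset: what is moved stays moved. The work goes in short steps, Python scripts to look and compute and a tool call to move; the robot and the scene stay as the last step left them, time stands still between calls to the robot, and variables do not carry over. Pictures are saved under pics/ and viewed, about 8 in all and at most 12, crops included, and the job is handed in when it is done.

Besides the shell and the picture viewer there is one more tool, called after "Emit:" by a JSON object that holds its "api" and its "payload", one argument or row to a line. play_rows: Moves the arm, as the interface text tells. Its arguments: {"type":"object","properties":{"motion":{"type":"array"},"fingers":{"type":"number"},"squeeze":{"type":"number"}},"required":["motion"]}

```bash
mkdir -p pics
cat > h.py <<'E'
import numpy as np, cv2
from rig import ctrl
def cal(n):
    c=ctrl.get_calibration(n); return np.array(c["K"]),np.array(c["R"]),np.array(c["t"]).ravel()
def back(n,uv,z):
    K,R,t=cal(n); d=R.T@np.linalg.inv(K)@np.array([uv[0],uv[1],1.]); o=-R.T@t
    return o+d*(z-o[2])/d[2]
def proj(n,X):
    K,R,t=cal(n); p=K@(R@np.array(X,float)+t); return p[:2]/p[2]
def save(n,f,crop=None,s=1):
    im=ctrl.capture(n)
    a=im if crop is None else im[crop[1]:crop[3],crop[0]:crop[2]]
    cv2.imwrite("pics/"+f,cv2.resize(a[:,:,::-1],None,fx=s,fy=s,interpolation=cv2.INTER_CUBIC)); return im
E
python3 - <<'E'
from h import *
np.set_printoptions(precision=1,suppress=True)
save("top","t0.png",s=1.25);save("side","s0.png",s=1.25)
for c in("top","side"):
    K,R,t=cal(c);print(c,-R.T@t,R[2])
    for n in("meter","mat","drawer_lip","lever_tip","lever_pivot","extractor","bottle","stand","phone","spool"):
        r=ctrl.spot_in(c,n)
        print(n,[(round(q["p"],2),np.array(q["position"])*[640,400]) for q in r[:3]])
s=ctrl.sense();print(s["time_s"],s["eef_pos"],s["ee_rot"],s["grip_width"])
E
```

```text
top [ 449.4   70.4 1114.6] [ 0.1  0.  -1. ]
meter [(0.76, array([285.7, 298. ])), (0.72, array([300.4, 129.4])), (0.56, array([355.5, 204.7]))]
mat [(0.7, array([198.1, 266.5])), (0.35, array([357.7, 143.8]))]
drawer_lip [(0.96, array([331.7, 207.2]))]
lever_tip [(0.7, array([462.6, 198.9]))]
lever_pivot [(0.91, array([420.6, 200.6]))]
extractor [(0.6, array([419.6, 201.9]))]
bottle [(0.88, array([359.7, 142.5])), (0.7, array([416.6, 202.1]))]
stand [(0.77, array([360.1, 269.6]))]
phone [(0.6, array([214., 167.]))]
spool [(0.7, array([495.4, 209.3]))]
side [ 428.  1000.1  851.6] [ 0.1 -0.8 -0.6]
meter [(0.91, array([241., 229.])), (0.88, array([333.8, 187. ])), (0.68, array([339.4, 162.2]))]
mat [(0.62, array([368.3, 347.1]))]
drawer_lip [(0.79, array([325.1, 212.8]))]
lever_tip [(0.7, array([347.8, 108. ]))]
lever_pivot [(0.75, array([338.1, 162.1]))]
extractor [(0.73, array([337.7, 163.3])), (0.6, array([333.2, 187.9]))]
bottle [(0.56, array([277.9, 185.6]))]
stand [(0.82, array([387.5, 209.2])), (0.66, array([336.9, 159.1]))]
phone [(0.64, array([248.9, 314.3]))]
spool []
1.1 [184.4 491.6 231.3] [-0.   0.8  0.6  0. ] 1.0027518615272322
```

View pics/t0.png

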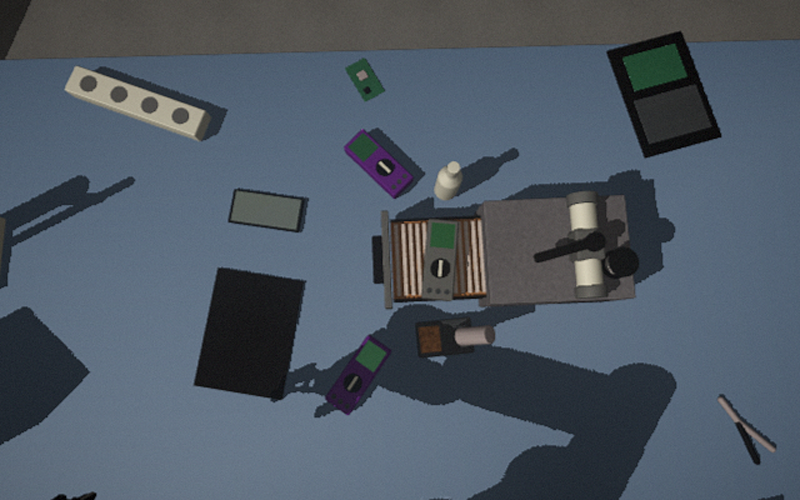

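View pics/s0.png

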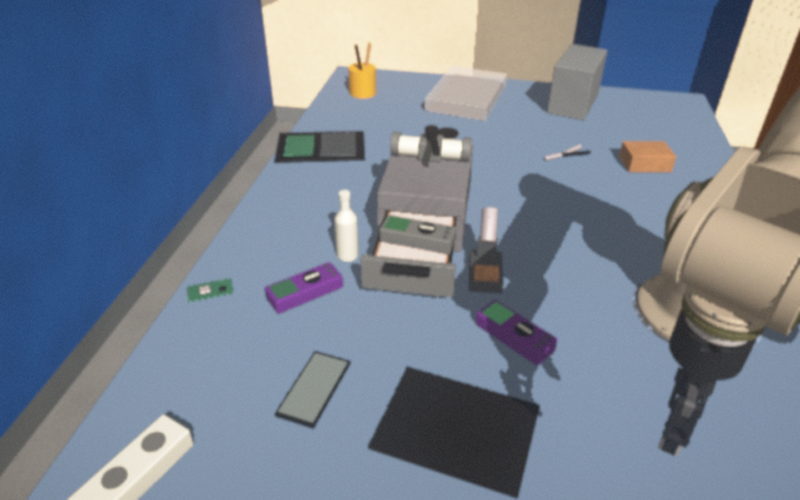

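The top view shows meter-like things at (351,208), grey, on the drawer, and two purple ones at (303,131) and (286,300). I choose the grey one. The mat is black, around (200,266), and the lever around (455,198). I'll check with a close crop and back-project the corners.

Run:
```python
from h import *
np.set_printoptions(precision=1,suppress=True)
im=save("top","t1.png",(290,140,520,260),3.4)
cv2.imwrite("pics/t0full.png",im[:,:,::-1])
def b(l,z): 
    return np.array([back("top",np.array(p)/1.25,z)[:2] for p in l])
m=b([(428,220),(457,222),(453,300),(422,298)],116);print("meter",m.tolist(),m.mean(0))
m=b([(218,268),(305,280),(277,398),(194,385)],5);print("mat",m.tolist(),m.mean(0))
m=b([(482,203),(488,303),(635,297),(633,195)],140);print("ext",m.tolist(),m.mean(0))
print("lever tip, piv",b([(537,256),(597,242)],208))
print("lip",b([(373,236),(373,283)],105), "bottle",b([(447,193)],0),"stand",b([(416,322),(418,356)],30))
print("purple",b([(328,400),(348,412),(390,347),(370,335)],34))
```

```text
meter [[643.466302539918, 1.0257549099301855], [638.3419405385038, -53.0328983849176], [493.291225739501, -39.794991687700374], [498.26940503970883, 16.835716897071748]] [568.3 -18.7]
mat [[575.060664203046, 428.59865153478233], [546.079131359835, 249.39142623630582], [312.3090325314706, 305.27802862381145], [341.2254838441731, 471.3890272601284]] [443.7 363.7]
ext [[668.0992530327369, -97.30127885428334], [485.4422376554116, -99.36472750299541], [489.9811162703874, -361.92036018353645], [676.289922146442, -374.57101554281496]] [ 580.  -233.3]
lever tip, piv [[ 559.6 -173.6]
 [ 580.9 -276. ]]
lip [[617.4 104.9]
 [528.8 106.5]] bottle [[722.8 -48.9]] stand [[455.4  25.6]
 [389.3  23.6]]
purple [[309.9 200.4]
 [286.6 161.9]
 [408.1  78.1]
 [432.2 116.9]]
```

View pics/t1.png

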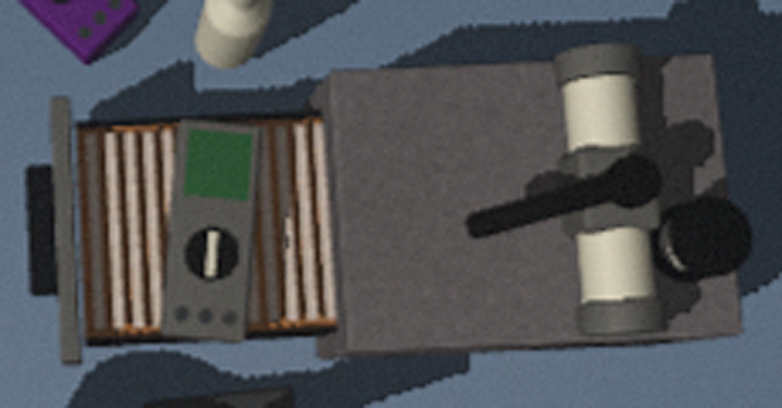

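The crop confirms the grey meter on the filter, with its screen toward +x. Its corners are at (343,176), (367,177), (361,240) and (337,238), so the centre is about (568,-19) at yaw -5.7°. The sizes agree with those given.

```bash
cat >> h.py <<'E'
from scipy.spatial.transform import Rotation as Rt
def delta(p,ang=None):
    """tool-axis shift to world p; turn about tool z (applied after) to bring tool x to azimuth ang deg"""
    s=ctrl.sense(); w,x,y,z=s["ee_rot"]; R=Rt.from_quat([x,y,z,w]).as_matrix()
    a=np.degrees(np.arctan2(R[1,0],R[0,0])); 
    print("t",round(s["time_s"],2),"pos",np.round(s["eef_pos"],1),"F",np.round(s["force"],1),"az",round(a,1),"z",np.round(R[:,2],3),"grip",round(85.4*s["grip_width"],1))
    print("shift",np.round(R.T@(np.array(p)-s["eef_pos"]),1),"turnz",None if ang is None else round(a-ang,1))
E
python3 -c "
from h import *
delta([568,-19,200],84.3)"
```

```text
t 1.15 pos [184.4 491.6 231.3] F [-0.4  0.5 -0.6] az 69.4 z [-0. -0. -1.] grip 85.4
shift [-343.3  538.5   31.3] turnz -14.9
```

Emit:
{"api": "play_rows", "payload": {
  "motion": [
    [[-20, 31.5, 1.8], [0, 0, 0]],
    [[-20, 31.5, 1.8], [0, 0, 0]],
    [[-20, 31.5, 1.8], [0, 0, 0]],
    [[-20, 31.5, 1.8], [0, 0, 0]],
    [[-20, 31.5, 1.8], [0, 0, 0]],
    [[-20, 31.5, 1.8], [0, 0, 0]],
    [[-20, 31.5, 1.8], [0, 0, 0]],
    [[-20, 31.5, 1.8], [0, 0, 0]],
    [[-20, 31.5, 1.8], [0, 0, 0]],
    [[-20, 31.5, 1.8], [0, 0, 0]],
    [[-20, 31.5, 1.8], [0, 0, 0]],
    [[-20, 31.5, 1.8], [0, 0, 0]],
    [[-20, 31.5, 1.8], [0, 0, 0]],
    [[-20, 31.5, 1.8], [0, 0, 0]],
    [[-20, 31.5, 1.8], [0, 0, 0]],
    [[-20, 31.5, 1.8], [0, 0, 0]],
    [[-20, 31.5, 1.8], [0, 0, 0]],
    [[0, 0, 0], [0, 0, -5]],
    [[0, 0, 0], [0, 0, -5]],
    [[0, 0, 0], [0, 0, -5]]
  ],
  "fingers": 85
}}

```text
time_s: 2.82
eef_pos: [566.5, -15.5, 200.3]
ee_rot: [-0.0, 0.739, 0.673, -0.0]
force: [0.4, 0.1, 0.6]
grip_width: 0.994
```

Run:
```python
from h import *
delta([568,-19,92],84.3)
save("side","s1.png",(250,110,440,250),4)
```

```text
t 2.82 pos [566.5 -15.5 200.3] F [0.4 0.1 0.6] az 84.6 z [-0.001  0.    -1.   ] grip 84.9
shift [ -3.4   1.8 108.3] turnz 0.3
```

View pics/s1.png

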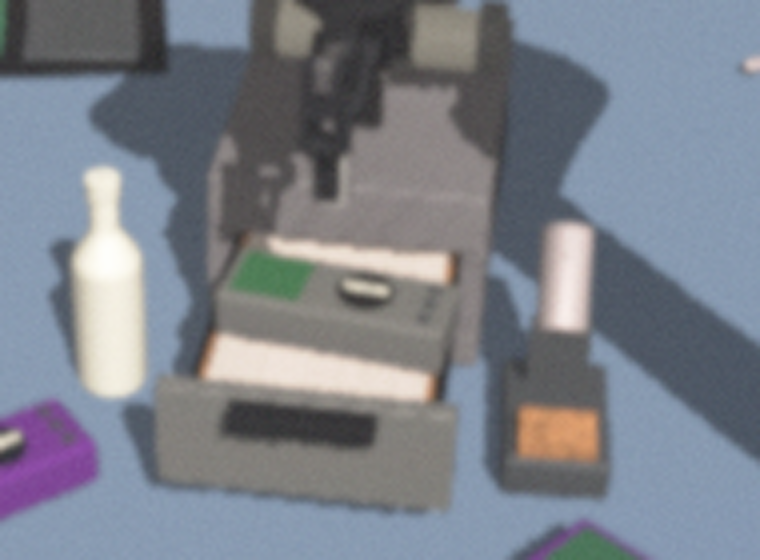

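Side crop: the meter's top face is centred near (336,182) and the tool is above it. I'll check that against the prediction and then descend.

```bash
python3 -c "
from h import *
c=np.array([[245,237],[460,287],[447,340],[218,288]])/4+[250,110]
print([back('side',p,116)[:2].round() for p in c], proj('side',[568,-19,116]))"
```

```text
[array([640., -66.]), array([494., -36.]), array([495.,  21.]), array([645.,  -6.])] [335.23728784 182.44842673]
```

Emit:
{"api": "play_rows", "payload": {
  "motion": [
    [[-3.5, 2, 15], [0, 0, 0]],
    [[0, 0, 15], [0, 0, 0]],
    [[0, 0, 15], [0, 0, 0]],
    [[0, 0, 10], [0, 0, 0]]
  ]
}}

```text
time_s: 3.2
eef_pos: [567.6, -18.4, 144.3]
ee_rot: [-0.001, 0.741, 0.671, -0.0]
force: [-0.1, -0.3, -0.5]
grip_width: 0.994
```

Emit:
{"api": "play_rows", "payload": {
  "motion": [
    [[-1.5, 0, 10], [0, 0, 0]],
    [[0, 0, 10], [0, 0, 0]],
    [[0, 0, 10], [0, 0, 0]],
    [[0, 0, 10], [0, 0, 0]],
    [[0, 0, 8], [0, 0, 0]],
    [[0, 0, 4], [0, 0, 0]],
    [[0, 0, 0], [0, 0, 0]]
  ]
}}

```text
time_s: 3.78
eef_pos: [567.5, -19.9, 92.8]
ee_rot: [-0.001, 0.741, 0.672, -0.0]
force: [-0.5, -0.3, 0.3]
grip_width: 0.997
```

Emit:
{"api": "play_rows", "payload": {
  "motion": [
    [[0, 0, 0], [0, 0, 0]],
    [[0, 0, 0], [0, 0, 0]],
    [[0, 0, 0], [0, 0, 0]],
    [[0, 0, 0], [0, 0, 0]],
    [[0, 0, 0], [0, 0, 0]],
    [[0, 0, 0], [0, 0, 0]],
    [[0, 0, 0], [0, 0, 0]],
    [[0, 0, 0], [0, 0, 0]]
  ],
  "fingers": 40,
  "squeeze": 50
}}

```text
time_s: 4.45
eef_pos: [568.4, -20.1, 94.7]
ee_rot: [0.001, 0.741, 0.672, 0.001]
force: [-0.7, -1.3, 5.9]
grip_width: 0.665
```

Emit:
{"api": "play_rows", "payload": {
  "motion": [
    [[0, 0, -5], [0, 0, 0]],
    [[0, 0, -10], [0, 0, 0]],
    [[0, 0, -15], [0, 0, 0]],
    [[0, 0, -15], [0, 0, 0]],
    [[0, 0, -20], [0, 0, 0]],
    [[0, 0, -15], [0, 0, 0]],
    [[0, 0, -10], [0, 0, 0]],
    [[0, 0, 0], [0, 0, 0]]
  ]
}}

```text
time_s: 5.12
eef_pos: [568.6, -20.1, 186.0]
ee_rot: [0.001, 0.741, 0.672, 0.001]
force: [-0.0, -0.4, -3.6]
grip_width: 0.668
```

Run:
```python
from h import *
delta([444,364,180],78)
save("side","s2.png",(220,60,480,260),3)
```

```text
t 5.12 pos [568.6 -20.1 186. ] F [-0.  -0.4 -3.6] az 84.4 z [ 0.003 -0.001 -1.   ] grip 57.0
shift [ 370.3 -161.2    5.2] turnz 6.4
```

View pics/s2.png

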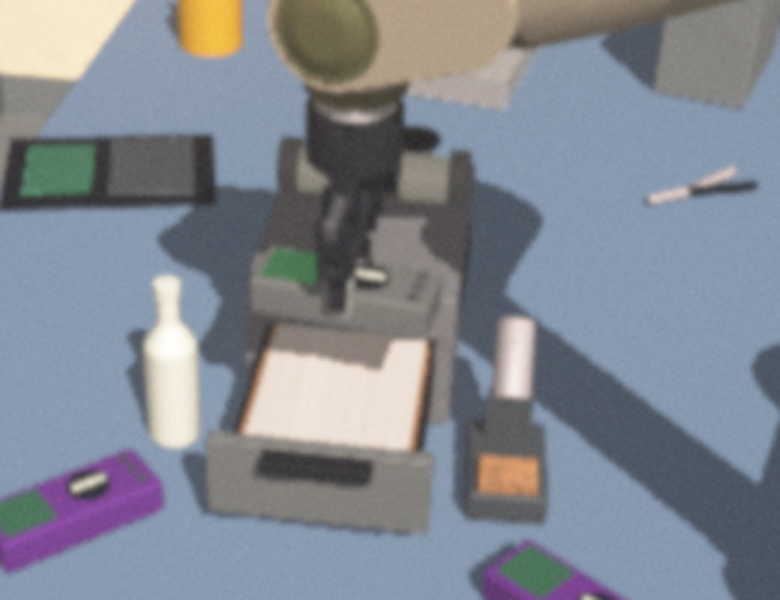

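The meter is held level and the weight reads 3.6 N. I'm carrying it to the mat.

Emit:
{"api": "play_rows", "payload": {
  "motion": [
    [[10, -4, 0], [0, 0, 0]],
    [[16, -7, 0], [0, 0, 0]],
    [[20, -9, 0], [0, 0, 0]],
    [[22, -9, 0], [0, 0, 0]],
    [[22, -10, 0], [0, 0, 0]],
    [[22, -10, 0], [0, 0, 0]],
    [[22, -10, 0], [0, 0, 0]],
    [[22, -10, 0], [0, 0, 0]],
    [[22, -10, 0], [0, 0, 0]],
    [[22, -10, 0], [0, 0, 0]],
    [[22, -10, 0], [0, 0, 0]],
    [[22, -10, 0], [0, 0, 0]],
    [[22, -10, 0], [0, 0, 0]],
    [[22, -9, 0], [0, 0, 0]],
    [[22, -9, 0], [0, 0, 0]],
    [[20, -8, 0], [0, 0, 0]],
    [[20, -8, 0], [0, 0, 0]],
    [[12, -5, 0], [0, 0, 0]],
    [[8, -3, 0], [0, 0, 3]],
    [[0, 0, 0], [0, 0, 3]]
  ]
}}

```text
time_s: 6.83
eef_pos: [442.1, 365.3, 182.6]
ee_rot: [-0.0, 0.775, 0.632, -0.001]
force: [0.1, 0.0, -3.8]
grip_width: 0.67
```

Run:
```python
from h import *
delta([444,364,18],78)
```

```text
t 6.83 pos [442.1 365.3 182.6] F [ 0.1  0.  -3.8] az 78.4 z [-0.002 -0.001 -1.   ] grip 57.2
shift [ -0.7   2.5 164.6] turnz 0.4
```

Lower to about z 26, then slowly until contact.

Emit:
{"api": "play_rows", "payload": {
  "motion": [
    [[0, 0, 10], [0, 0, 0]],
    [[0, 0, 18], [0, 0, 0]],
    [[0, 0, 20], [0, 0, 0]],
    [[0, 0, 20], [0, 0, 0]],
    [[0, 0, 20], [0, 0, 0]],
    [[0, 0, 20], [0, 0, 0]],
    [[0, 0, 18], [0, 0, 0]],
    [[0, 0, 15], [0, 0, 0]],
    [[0, 0, 10], [0, 0, 0]],
    [[0, 0, 5], [0, 0, 0]],
    [[0, 0, 2], [0, 0, 0]],
    [[0, 0, 0], [0, 0, 0]]
  ]
}}

```text
time_s: 7.83
eef_pos: [443.5, 363.8, 25.6]
ee_rot: [0.0, 0.775, 0.632, -0.0]
force: [0.6, -0.3, -4.2]
grip_width: 0.664
```

Emit:
{"api": "play_rows", "payload": {
  "motion": [
    [[0, 0, 1.5], [0, 0, 0]],
    [[0, 0, 1.5], [0, 0, 0]],
    [[0, 0, 1], [0, 0, 0]],
    [[0, 0, 1], [0, 0, 0]],
    [[0, 0, 0], [0, 0, 0]]
  ]
}}

```text
time_s: 8.25
eef_pos: [443.4, 363.9, 20.7]
ee_rot: [-0.0, 0.775, 0.632, 0.0]
force: [-0.2, 0.6, -3.1]
grip_width: 0.665
```

Emit:
{"api": "play_rows", "payload": {
  "motion": [
    [[0, 0, 1], [0, 0, 0]],
    [[0, 0, 1], [0, 0, 0]],
    [[0, 0, 0.7], [0, 0, 0]],
    [[0, 0, 0], [0, 0, 0]]
  ]
}}

```text
time_s: 8.58
eef_pos: [443.5, 363.8, 17.9]
ee_rot: [0.0, 0.775, 0.632, -0.0]
force: [0.8, -0.1, -3.2]
grip_width: 0.667
```

Emit:
{"api": "play_rows", "payload": {
  "motion": [
    [[0, 0, 0.7], [0, 0, 0]],
    [[0, 0, 0.7], [0, 0, 0]],
    [[0, 0, 0], [0, 0, 0]]
  ]
}}

```text
time_s: 8.83
eef_pos: [443.5, 363.9, 17.7]
ee_rot: [0.0, 0.775, 0.632, 0.0]
force: [-5.4, -3.3, 8.6]
grip_width: 0.663
```

Contact made (Fz up to +8.6). I'm releasing and rising.

Emit:
{"api": "play_rows", "payload": {
  "motion": [
    [[0, 0, 0], [0, 0, 0]],
    [[0, 0, 0], [0, 0, 0]],
    [[0, 0, 0], [0, 0, 0]],
    [[0, 0, 0], [0, 0, 0]],
    [[0, 0, 0], [0, 0, 0]],
    [[0, 0, 0], [0, 0, 0]]
  ],
  "fingers": 85
}}

```text
time_s: 9.33
eef_pos: [443.5, 363.9, 16.6]
ee_rot: [0.0, 0.775, 0.632, 0.0]
force: [-0.4, 0.4, 0.2]
grip_width: 1.001
```

Emit:
{"api": "play_rows", "payload": {
  "motion": [
    [[0, 0, -8], [0, 0, 0]],
    [[0, 0, -15], [0, 0, 0]],
    [[0, 0, -20], [0, 0, 0]],
    [[0, 0, -25], [0, 0, 0]],
    [[0, 0, -25], [0, 0, 0]],
    [[0, 0, -25], [0, 0, 0]],
    [[0, 0, -25], [0, 0, 0]],
    [[0, 0, -20], [0, 0, 0]]
  ]
}}

```text
time_s: 10.0
eef_pos: [443.6, 364.0, 182.3]
ee_rot: [0.0, 0.775, 0.632, 0.001]
force: [-0.1, -0.4, -0.5]
grip_width: 0.996
```

Run:
```python
from h import *
np.set_printoptions(precision=1,suppress=True)
for tgt in([573,145,170],[573,145,60]): delta(tgt,90)
save("side","s3.png",(200,120,480,400),2)
ctrl.capture("top")
r=ctrl.spot_in("top","drawer_lip");print([(q["p"],back("top",np.array(q["position"])*[640,400],105)) for q in r])
```

```text
t 10.0 pos [443.6 364.  182.3] F [-0.1 -0.4 -0.5] az 78.4 z [ 0.  0. -1.] grip 85.1
shift [-188.7  170.6   12.4] turnz -11.6
t 10.0 pos [443.6 364.  182.3] F [-0.1 -0.4 -0.5] az 78.4 z [ 0.  0. -1.] grip 85.1
shift [-188.8  170.4  122.4] turnz -11.6
[(0.83, array([570.1,  -0.2, 105. ]))]
```

View pics/s3.png

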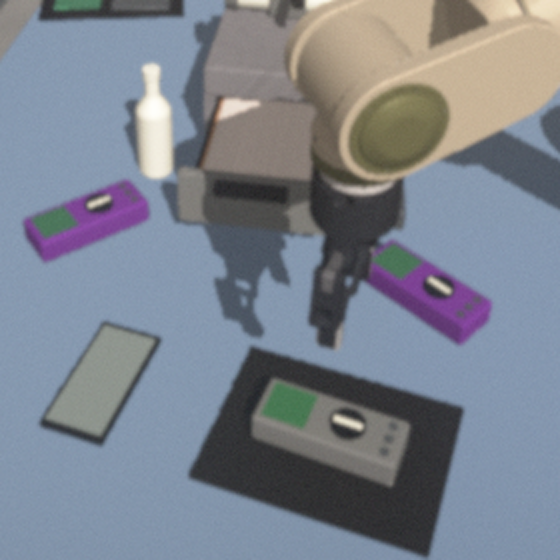

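The meter lies face up, well inside the mat. Next I shut the fingers and go in front of the lip.

Emit:
{"api": "play_rows", "payload": {
  "motion": [
    [[-12, 11, 0], [0, 0, 0]],
    [[-18, 16, 0], [0, 0, 0]],
    [[-20, 18, 0], [0, 0, 0]],
    [[-20, 18, 0], [0, 0, 0]],
    [[-20, 18, 0], [0, 0, 0]],
    [[-20, 18, 0], [0, 0, 0]],
    [[-20, 18, 0], [0, 0, 0]],
    [[-20, 18, 0], [0, 0, 0]],
    [[-18, 17, 0], [0, 0, 0]],
    [[-13, 12, 0], [0, 0, 0]],
    [[0, 6, 0], [0, 0, 7]],
    [[0, 0, 0], [0, 0, 7]],
    [[0, 0, 0], [0, 0, 7]],
    [[0, 0, 0], [0, 0, 7]],
    [[0, 0, 0], [0, 0, 7]],
    [[0, 0, 0], [0, 0, 7]],
    [[0, 0, 0], [0, 0, 7]],
    [[0, 0, 0], [0, 0, 7]],
    [[0, 0, 0], [0, 0, 7]],
    [[0, 0, 0], [0, 0, 7]]
  ],
  "fingers": 0,
  "squeeze": 40
}}

```text
time_s: 11.82
eef_pos: [573.2, 152.4, 178.4]
ee_rot: [-0.0, 0.998, 0.071, -0.001]
force: [-0.3, -0.5, -0.7]
grip_width: -0.005
```

Run:
```python
from h import *
delta([573,145,82],0)
```

```text
t 11.82 pos [573.2 152.4 178.4] F [-0.3 -0.5 -0.7] az 8.1 z [-0.002 -0.    -1.   ] grip -0.4
shift [-1.   7.3 96.4] turnz 8.1
```

Emit:
{"api": "play_rows", "payload": {
  "motion": [
    [[0, 0, 10], [0, 0, 6]],
    [[0, 0, 15], [0, 0, 2]],
    [[0, 0, 20], [0, 0, 0]],
    [[0, 0, 20], [0, 0, 0]],
    [[0, 0, 16], [0, 0, 0]],
    [[0, 0, 10], [0, 0, 0]],
    [[0, 0, 5], [0, 0, 0]],
    [[0, 10, 0], [0, 0, 0]],
    [[0, 8, 0], [0, 0, 0]],
    [[0, 4, 0], [0, 0, 0]],
    [[0, 3, 0], [0, 0, 0]],
    [[0, 3, 0], [0, 0, 0]],
    [[0, 3, 0], [0, 0, 0]],
    [[0, 3, 0], [0, 0, 0]],
    [[0, 3, 0], [0, 0, 0]],
    [[0, 0, 0], [0, 0, 0]]
  ]
}}

```text
time_s: 13.15
eef_pos: [574.1, 115.1, 83.7]
ee_rot: [0.0, 1.0, 0.004, 0.0]
force: [0.4, 0.1, -0.2]
grip_width: -0.0
```

Emit:
{"api": "play_rows", "payload": {
  "motion": [
    [[0, 3, 0], [0, 0, 0]],
    [[0, 3, 0], [0, 0, 0]],
    [[0, 4, 0], [0, 0, 0]],
    [[0, 4, 0], [0, 0, 0]],
    [[0, 5, 0], [0, 0, 0]],
    [[0, 5, 0], [0, 0, 0]],
    [[0, 5, 0], [0, 0, 0]],
    [[0, 5, 0], [0, 0, 0]]
  ]
}}

```text
time_s: 13.82
eef_pos: [574.4, 80.9, 83.6]
ee_rot: [-0.0, 1.0, 0.004, 0.0]
force: [0.6, 1.9, 0.1]
grip_width: 0.001
```

Emit:
{"api": "play_rows", "payload": {
  "motion": [
    [[0, 6, 0], [0, 0, 0]],
    [[0, 6, 0], [0, 0, 0]],
    [[0, 6, 0], [0, 0, 0]],
    [[0, 6, 0], [0, 0, 0]],
    [[0, 6, 0], [0, 0, 0]],
    [[0, 6, 0], [0, 0, 0]],
    [[0, 6, 0], [0, 0, 0]],
    [[0, 6, 0], [0, 0, 0]],
    [[0, 6, 0], [0, 0, 0]],
    [[0, 6, 0], [0, 0, 0]],
    [[0, 6, 0], [0, 0, 0]],
    [[0, 6, 0], [0, 0, 0]],
    [[0, 6, 0], [0, 0, 0]],
    [[0, 6, 0], [0, 0, 0]],
    [[0, 6, 0], [0, 0, 0]],
    [[0, 6, 0], [0, 0, 0]],
    [[0, 6, 0], [0, 0, 0]],
    [[0, 5, 0], [0, 0, 0]],
    [[0, 4, 0], [0, 0, 0]],
    [[0, 3, 0], [0, 0, 0]]
  ]
}}

```text
time_s: 15.48
eef_pos: [575.2, -33.1, 83.6]
ee_rot: [0.0, 1.0, 0.004, -0.0]
force: [2.2, 1.7, -0.7]
grip_width: 0.001
```

Emit:
{"api": "play_rows", "payload": {
  "motion": [
    [[0, 2, 0], [0, 0, 0]],
    [[0, 2, 0], [0, 0, 0]],
    [[0, 2, 0], [0, 0, 0]],
    [[0, 2, 0], [0, 0, 0]],
    [[0, 2, 0], [0, 0, 0]]
  ]
}}

```text
time_s: 15.9
eef_pos: [575.3, -42.6, 83.6]
ee_rot: [-0.0, 1.0, 0.004, -0.0]
force: [1.1, 2.0, 0.2]
grip_width: -0.0
```

Emit:
{"api": "play_rows", "payload": {
  "motion": [
    [[0, 2, 0], [0, 0, 0]],
    [[0, 2, 0], [0, 0, 0]],
    [[0, 2, 0], [0, 0, 0]],
    [[0, 2, 0], [0, 0, 0]]
  ]
}}

```text
time_s: 16.23
eef_pos: [575.4, -48.8, 83.6]
ee_rot: [-0.002, 1.0, 0.004, 0.0]
force: [2.3, 5.8, 0.6]
grip_width: -0.001
```

Emit:
{"api": "play_rows", "payload": {
  "motion": [
    [[0, 1.5, 0], [0, 0, 0]],
    [[0, 1.5, 0], [0, 0, 0]],
    [[0, 1, 0], [0, 0, 0]]
  ]
}}

```text
time_s: 16.48
eef_pos: [575.2, -54.8, 83.5]
ee_rot: [0.0, 1.0, 0.004, -0.0]
force: [-0.2, 0.1, -0.0]
grip_width: 0.003
```

Emit:
{"api": "play_rows", "payload": {
  "motion": [
    [[0, 1, 0], [0, 0, 0]],
    [[0, 1, 0], [0, 0, 0]],
    [[0, 1, 0], [0, 0, 0]]
  ]
}}

```text
time_s: 16.73
eef_pos: [575.3, -57.5, 83.5]
ee_rot: [-0.0, 1.0, 0.004, -0.0]
force: [1.5, 6.0, 1.0]
grip_width: -0.0
```

Emit:
{"api": "play_rows", "payload": {
  "motion": [
    [[0, 1, 0], [0, 0, 0]],
    [[0, 1, 0], [0, 0, 0]],
    [[0, 1, 0], [0, 0, 0]]
  ]
}}

```text
time_s: 16.98
eef_pos: [575.2, -57.6, 83.6]
ee_rot: [-0.003, 1.0, 0.004, -0.0]
force: [2.0, 22.5, 4.0]
grip_width: -0.001
```

The hard stop is at TCP y=-57.6, which matches the prediction of -58. I'm backing off and looking.

Emit:
{"api": "play_rows", "payload": {
  "motion": [
    [[0, -10, 0], [0, 0, 0]],
    [[0, -20, 0], [0, 0, 0]],
    [[0, -25, 0], [0, 0, 0]],
    [[0, -25, -10], [0, 0, 0]],
    [[0, -20, -25], [0, 0, 0]],
    [[0, -20, -30], [0, 0, 0]],
    [[0, -15, -35], [0, 0, 0]],
    [[0, 0, -35], [0, 0, 0]],
    [[0, 0, -25], [0, 0, 0]],
    [[0, 0, 0], [0, 0, 0]]
  ],
  "fingers": 70
}}

```text
time_s: 17.82
eef_pos: [576.0, 74.6, 249.4]
ee_rot: [0.001, 1.0, 0.004, 0.005]
force: [0.1, -0.2, 1.5]
grip_width: 0.817
```

Run:
```python
from h import *
np.set_printoptions(precision=1,suppress=True)
delta([565,-197,240],11.5)
im=save("top","t2.png",(370,140,530,260),5)
for n,z in(("lever_tip",208),("lever_pivot",215),("drawer_lip",105)):
    print(n,[(round(q["p"],2),back("top",np.array(q["position"])*[640,400],z)) for q in ctrl.spot_in("top",n)[:2]])
print(proj("top",[579,-69,105]),proj("top",[581,-273,215]))
```

```text
t 17.82 pos [576.   74.6 249.4] F [ 0.1 -0.2  1.5] az 0.5 z [ 0. -0. -1.] grip 69.7
shift [-13.3 271.5   9.6] turnz -11.0
lever_tip [(0.57, array([ 566.1, -238.9,  208. ])), (0.3, array([554.9, -67.1, 208. ]))]
lever_pivot [(0.88, array([ 572.3, -194.3,  215. ])), (0.43, array([ 545.2, -300.6,  215. ]))]
drawer_lip [(0.91, array([576.6, -85. , 105. ])), (0.35, array([ 563.7, -347.4,  105. ]))]
[372.9 203.2] [477.4 193.1]
```

View pics/t2.png

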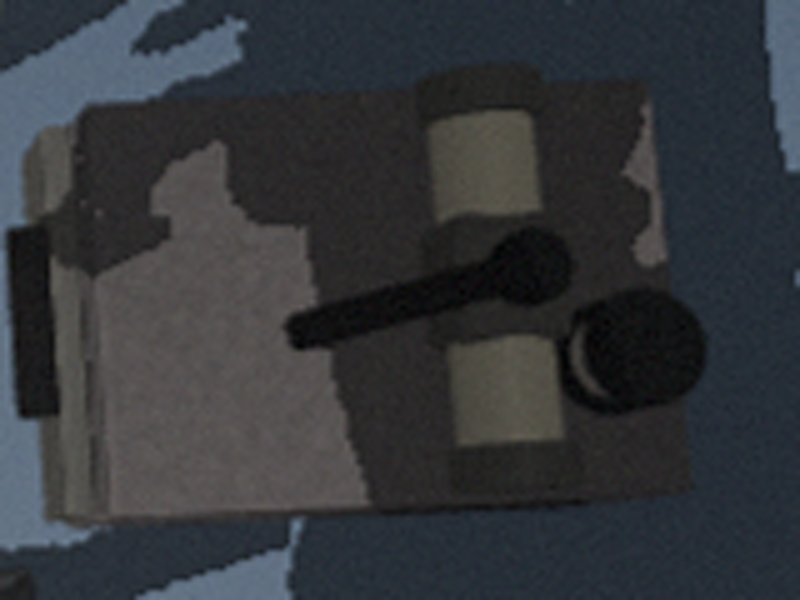

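The drawer is home: the panel sits against the housing, with the lip at crop (30,320). The lever runs from the pivot at (535,266) to the tip at (290,333). Now I'll refine the yaw and angles.

Run:
```python
from h import *
np.set_printoptions(precision=1,suppress=True)
b=lambda p,z: back("top",np.array(p)/5+[370,140],z)[:2]
for nm,p,q,z in(("lever",(535,266),(290,333),215),("lip",(10,228),(22,415),105),("right",(105,518),(690,490),140),("left",(90,103),(650,80),140),("rear",(650,80),(690,490),140),("front",(82,105),(105,517),140),("collars",(478,68),(518,488),190)):
    A,B=b(p,z),b(q,z);d=B-A;print(nm,A,B,np.hypot(*d),"az",np.degrees(np.arctan2(d[1],d[0])))
```

```text
lever [ 580.8 -272.1] [ 555.  -168.2] 107.12109027480314 az 103.91038275885042
lip [620.9 -68.7] [532.5 -70.5] 88.39256891572357 az -178.8353032435769
right [ 482.7 -100.6] [ 489.1 -361.8] 261.34848516213896 az -88.60887838870073
left [ 672.2 -103. ] [ 676.7 -359.9] 256.98677995812756 az -89.0033794444279
rear [ 676.7 -359.9] [ 489.1 -361.8] 187.56777983545527 az -179.42035139575358
front [671.3 -99.3] [ 483.2 -100.6] 188.14656862684583 az -179.60273754594678
collars [ 672.2 -263.6] [ 489.6 -267.1] 182.616198143652 az -178.90681094855788
```

Run:
```python
from h import *
delta([561,-195.4,245],14)
```

```text
t 18.02 pos [573.9  74.3 242.1] F [0.1 0.3 0.9] az 0.4 z [-0.003 -0.    -1.   ] grip 70.2
shift [-14.9 269.6  -2.8] turnz -13.6
```

Emit:
{"api": "play_rows", "payload": {
  "motion": [
    [[-1, 15, -1], [0, 0, 0]],
    [[-1, 20, -1], [0, 0, 0]],
    [[-1, 22, -1], [0, 0, 0]],
    [[-1, 22, 0], [0, 0, 0]],
    [[-1, 22, 0], [0, 0, 0]],
    [[-1, 22, 0], [0, 0, 0]],
    [[-1, 22, 0], [0, 0, 0]],
    [[-1, 22, 0], [0, 0, 0]],
    [[-1, 22, 0], [0, 0, 0]],
    [[-1, 22, 0], [0, 0, 0]],
    [[-1, 22, 0], [0, 0, 0]],
    [[-1, 20, 0], [0, 0, 0]],
    [[-1, 12, 0], [0, 0, 0]],
    [[-1, 5, 0], [0, 0, -6]],
    [[0, 0, 0], [0, 0, -6]],
    [[0, 0, 0], [0, 0, -1.6]],
    [[0, 0, 0], [0, 0, 0]]
  ],
  "fingers": 55
}}

```text
time_s: 19.43
eef_pos: [562.2, -195.4, 245.5]
ee_rot: [-0.001, 0.992, 0.123, -0.001]
force: [-0.4, -0.1, 0.5]
grip_width: 0.642
```

Run:
```python
from h import *
delta([561,-195.4,196],14)
```

```text
t 19.43 pos [ 562.2 -195.4  245.5] F [-0.4 -0.1  0.5] az 14.1 z [-0.002  0.001 -1.   ] grip 54.9
shift [-1.  -0.3 49.5] turnz 0.1
```

Emit:
{"api": "play_rows", "payload": {
  "motion": [
    [[-1, 0, 8], [0, 0, 0]],
    [[0, 0, 10], [0, 0, 0]],
    [[0, 0, 12], [0, 0, 0]],
    [[0, 0, 10], [0, 0, 0]],
    [[0, 0, 7], [0, 0, 0]],
    [[0, 0, 2], [0, 0, 0]],
    [[0, 0, 0], [0, 0, 0]]
  ]
}}

```text
time_s: 20.02
eef_pos: [561.3, -195.7, 196.9]
ee_rot: [-0.0, 0.993, 0.122, -0.0]
force: [0.5, -0.1, -0.2]
grip_width: 0.645
```

Emit:
{"api": "play_rows", "payload": {
  "motion": [
    [[0, 0, 0], [0, 0, 0]],
    [[0, 0, 0], [0, 0, 0]],
    [[0, 0, 0], [0, 0, 0]],
    [[0, 0, 0], [0, 0, 0]],
    [[0, 0, 0], [0, 0, 0]],
    [[0, 0, 0], [0, 0, 0]],
    [[0, 0, 0], [0, 0, 0]]
  ],
  "fingers": 10,
  "squeeze": 25
}}

```text
time_s: 20.6
eef_pos: [561.9, -195.9, 198.1]
ee_rot: [0.0, 0.992, 0.122, 0.001]
force: [2.8, 0.9, 3.2]
grip_width: 0.182
```

Run:
```python
from h import *
delta([522.8,-217.4,196],46)
# rows: small arc steps about pivot, in tool axes
c=np.array([580.3,-273.]);s=ctrl.sense();p=np.array(s["eef_pos"][:2])-c
print("r",np.hypot(*p),"az",np.degrees(np.arctan2(p[1],p[0])))
```

```text
t 20.6 pos [ 561.9 -195.9  198.1] F [2.8 0.9 3.2] az 14.1 z [ 0.001 -0.001 -1.   ] grip 15.5
shift [-43.1  11.4   2.1] turnz -31.9
r 79.27981149064318 az 103.42655549577117
```

Emit:
{"api": "play_rows", "payload": {
  "motion": [
    [[-2.77, 0.05, 0], [0, 0, -2]],
    [[-2.77, 0.05, 0], [0, 0, -2]],
    [[-2.77, 0.05, 0], [0, 0, -2]],
    [[-2.77, 0.05, 0], [0, 0, -2]],
    [[-2.77, 0.05, 0], [0, 0, -2]],
    [[-2.77, 0.05, 0], [0, 0, -2]],
    [[-2.77, 0.05, 0], [0, 0, -2]],
    [[-2.77, 0.05, 0], [0, 0, -2]],
    [[-2.77, 0.05, 0], [0, 0, -2]],
    [[-2.77, 0.05, 0], [0, 0, -2]],
    [[-2.77, 0.05, 0], [0, 0, -2]],
    [[-2.77, 0.05, 0], [0, 0, -2]],
    [[-2.77, 0.05, 0], [0, 0, -2]],
    [[-2.77, 0.05, 0], [0, 0, -2]],
    [[-2.77, 0.05, 0], [0, 0, -2]],
    [[-2.77, 0.05, 0], [0, 0, -2]],
    [[0, 0, 0], [0, 0, 0]],
    [[0, 0, 0], [0, 0, 0]]
  ]
}}

```text
time_s: 22.1
eef_pos: [524.3, -218.3, 198.2]
ee_rot: [0.001, 0.92, 0.391, 0.001]
force: [5.6, -1.0, 2.2]
grip_width: 0.186
```

Run:
```python
from h import *
delta([522.8,-217.4,196],46)
c=np.array([580.3,-273.]);s=ctrl.sense();p=np.array(s["eef_pos"][:2])-c
print("r",np.hypot(*p),"az",np.degrees(np.arctan2(p[1],p[0])), "tq",np.round(s["wrist_torque"],2))
```

```text
t 22.1 pos [ 524.3 -218.3  198.2] F [ 5.6 -1.   2.2] az 46.1 z [ 0.003 -0.001 -1.   ] grip 15.9
shift [-0.4 -1.7  2.2] turnz 0.1
r 78.27482492530636 az 135.64655297587908 tq [-0.16 -0.82  0.34]
```

Emit:
{"api": "play_rows", "payload": {
  "motion": [
    [[0, 0, 0], [0, 0, 0]],
    [[0, 0, 0], [0, 0, 0]],
    [[0, 0, 0], [0, 0, 0]],
    [[0, 0, 0], [0, 0, 0]],
    [[0, 0, 0], [0, 0, 0]],
    [[0, 0, -8], [0, 0, 0]],
    [[0, 0, -15], [0, 0, 0]],
    [[0, 0, -20], [0, 0, 0]],
    [[0, 0, -15], [0, 0, 0]]
  ],
  "fingers": 40
}}

```text
time_s: 22.85
eef_pos: [523.7, -217.9, 257.6]
ee_rot: [0.001, 0.92, 0.391, 0.0]
force: [0.3, -1.0, 0.7]
grip_width: 0.469
```

Emit:
{"api": "play_rows", "payload": {
  "motion": [
    [[-8, -8, 0], [0, 0, 0]],
    [[-16, -16, 0], [0, 0, 0]],
    [[0, -28, 0], [0, 0, 0]],
    [[0, -30, 0], [0, 0, 0]],
    [[0, -30, 0], [0, 0, 0]],
    [[10, -28, 0], [0, 0, 0]],
    [[15, -25, 0], [0, 0, 0]],
    [[18, -25, 0], [0, 0, 0]],
    [[18, -25, 0], [0, 0, 0]],
    [[18, -20, 0], [0, 0, 0]],
    [[15, -15, 0], [0, 0, 0]],
    [[10, -8, 0], [0, 0, 0]],
    [[0, 0, 0], [0, 0, 0]]
  ]
}}

```text
time_s: 23.93
eef_pos: [393.3, 20.6, 256.3]
ee_rot: [0.0, 0.92, 0.392, 0.001]
force: [0.4, -0.7, -0.4]
grip_width: 0.471
```

Run:
```python
from h import *
delta([450,150,260],46)
im=save("top","t3.png",(110,90,530,350),1.9)
a=im[140:260,370:530,::-1]
cv2.imwrite("pics/t3c.png",cv2.resize(a,None,fx=5,fy=5,interpolation=cv2.INTER_CUBIC))
```

```text
t 23.93 pos [393.3  20.6 256.3] F [ 0.4 -0.7 -0.4] az 46.2 z [ 0.001  0.    -1.   ] grip 40.2
shift [132.6 -48.6  -3.6] turnz 0.2
```

View pics/t3.png

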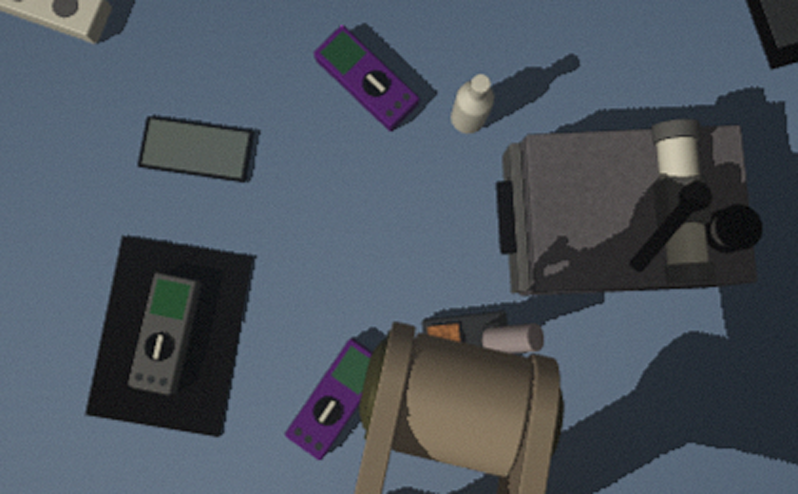

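View pics/t3c.png

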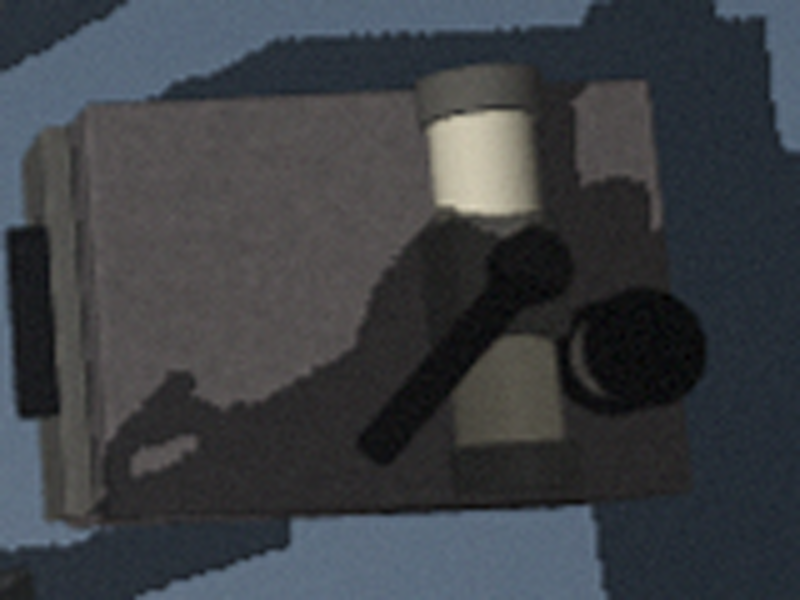

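The final picture shows the meter face up on the mat, the drawer home, the lever diagonal from crop (535,266) to (373,453), and the bystanders in place. I'll check the angle numerically before handing in.

Run:
```python
from h import *
b=lambda p,z: back("top",np.array(p)/5+[370,140],z)[:2]
d=b((373,453),215)-b((535,266),215); print(np.hypot(*d),np.degrees(np.arctan2(d[1],d[0]))-90.9)
a=np.degrees(np.arctan2(d[1],d[0]))-90.9
if abs(a-45)<4: ctrl.finish_job(); print("done")
```

```text
105.58777797594449 45.507330061536834
the job is handed in; nothing more can be done
done
```

The job is done and handed in, at about 24 s of the 69 s allowed. No verdict was reported.

- **Meter:** I lifted the grey meter off the filter and laid it face up near the middle of the mat. I released it only once it was touching down, and the last picture shows it well inside the mat.
- **Drawer:** I pushed it against its stop. The force built to about 6 N, dropped to zero as the catch passed, then rose to 22.5 N at the stop. The stop came at the predicted place, and the front looks flush in the picture.
- **Lever:** I turned it only after the drawer was home. It measures 45.5° in the last picture, and the gripper's own position suggested about 44.7°, so the two agree to about 1°.
- **Other things:** The bottle, phone and solder spool look unmoved in the last picture. The iron stand was partly hidden by the arm, but the part that shows is where it was. The arm is clear of everything.

One check disagreed: with the arm nearby, the network's second reading of the lever points was wrong. I used the lever's edges in the picture instead, and those matched the given lengths (106–107 mm against 106 mm).

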